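# Press a sprung cover down and lock its quarter-turn fastener

## Robot

A 6-joint arm with a two-finger parallel gripper is mounted at the origin on the work surface. World frame = base frame: x ahead of the robot, y to its left, z up, the work surface at z = 0. Lengths are in m, angles in rad, forces in N, time in s.
With the tool pointing down it reaches from about 0.35 to 0.975 m from the base axis. Payload 4.9 kg.
Tool frame: the origin (TCP) lies at the very end of the fingers, on their centre line; the grasp point (between the pads) lies 19 mm behind it; z points along the fingers, x is the direction in which the jaws open and shut, and the axes are right-handed (so a half turn about z gives the same grasp; the last joint's range is limited). The gripper opens to 85 mm and grips with 20 to 120 N. Pads are 22 mm wide; open, the fingers measure 114 mm over their backs; the gripper's body (76 mm by 85 mm) begins 54 mm behind the grasp point. The pads swing forward as they close: fully open they stand 13 mm farther back than shut.
Start: joints at [-1.309, 0.053, 1.613, -0, 1.476, -0.119], TCP at [0.232, -0.58, 0.231] pointing down, gripper open.
Joint ranges: [-3.01, 3.01], [-1.01, 2.22], [0.06, 2.58], [-1.02, 4.17], [0.09, 2.62], [-3.14, 3.14]. Speed limits (rad/s): [2.57, 2.57, 3.14, 3.14, 3.14, 3.14].

## Interface

Orientations are given as a unit quaternion [w, x, y, z].
In Python, from plant import * gives the robot as it stands.
- The arm moves only by the shell command python3 -m inch 'ROWS'. ROWS is text: rows parted by semicolons, each of 7 numbers parted by spaces: the shift along the tool's x, y, z in m, then the turn, a rotation vector about the tool's x, y, z in rad, then the closure, from 0 (fully open) to 1 (shut). A call has 1 to 10 rows; each row shifts and turns the commanded pose from where the row before left it, along the tool's axes as they then stand; what a row does not reach is not made up. A row lasts 1/12 s, in which the tool goes at most 41.7 mm and 7.16 degrees, less where a joint would pass 70% of its speed; a pose out of reach is approached as far as the arm can. A call with a gripper value outside its range is refused whole. The fingers move at their own pace and stop on an object; the grip force is fixed at half the most. Time passes only in rows, so rows that do not move let the fingers close. It gives the time, the measured TCP pose, the force and the opening at its end, in the units of the state.
- state(): the state, without advancing time (a new reading comes with each control period).
- grab_frame(name): name is "scene" or "top" or "wrist"; returns the picture (420x560x3 uint8, blue, green, red); there is no depth.
- camera_info(name): a dict with "vertical_fov" (degrees; the focal length in pixels is half the picture's height over the tangent of half this angle, whatever the lens; pixels are square), "cx", "cy" (the principal point, pixels), "origin" and "rotation" of the camera in the world. Camera axes: x right, y down, z forward; pixel columns grow to the right and rows downward; lengths in m; the calibration is good to about 2 mm. A picture is of the moment at which its call begins: read the wrist's pose just before it. camera_info takes no time and is no camera call; for the wrist camera it gives the pose at the moment of the call.
- job_done(): hands the job in, once; it reports no verdict.
The state is a dict: "time": time; "joint_pos": joint angles; "joint_vel": joint speeds; "joint_efforts": joint torques, N m; "tool_pos": TCP position; "tool_rot": TCP orientation; "contact_force": force on the tool from outside, world axes, zero at the start; "ft_torque": the same for the moment, N m; "gripper_width": opening from 0.0 (shut) to 1.0 (fully open).
Only numpy, scipy, OpenCV 4.12 (cv2) and the standard library are available. Lean on these libraries where they do the work, as an engineer would, in place of code of your own. Each camera call takes 0.05 s, during which the arm holds its last target.

## Task

Lock the sprung lid of the grey turntable drive box: put your closed fingertips into one end of the slot in the orange quarter-turn fastener, press the lid down until it is flush with the box or a little below, and, still pressing, turn the fastener clockwise (seen from above) to its stop, so that the lid stays down when you let go and draw clear. Only push with the fingertips: pinch and lift nothing, and leave the stud bolts, mallet, red cap and blue gauge block where they stand.

Things in the scene. Friction and masses are not known exactly. Their poses are not given: they have to be found in the camera images.
- drive_box: grey steel box fixed to the counter, 260 (x) x 200 (y) x 100 mm tall; origin at the centre of its underside, z up. Its aluminium lid lies inside the rim, lid top level with the rim when flush, and is hinged along the box's +x edge (x = +119, z = 97 mm here). Fastener axis at x = -55, y = 0 here, in a black collar on the lid, 100 mm inside, 114 mm outside diameter, top level with the orange head's
- slot (a point): centre of the slot's floor, on the fastener's axis; x runs along the slot (both ends alike), z out of the lid. The slot is 38 mm wide, 97 long, 16 deep, open on top, in an orange head of 97 mm diameter. Its floor is 104 mm above the counter when the lid is flush; with the lid sprung up, 17 mm higher and tilted 0.1 rad. Pushed sideways 28 mm from the axis, the head turns with 4 to 8 N
- cover (a joint): angle of the lid about its hinge, rad: 0 is flush with the rim, positive is up. A spring holds it up at +0.10; about 5 N on the fastener brings it to 0, 7 N to the stop at -0.03 (5 mm below flush at the fastener). Released unlocked it springs up again; locked it rests within 0.02 of flush
- fastener (a joint): angle of the fastener, rad, grows clockwise seen from above: 0 = slot along the box's x, at the red marks (unlocked); stop at 1.57 = slot along the box's y, at the green marks (locked). Starts at 0 to 0.35, stays where left. Under the lid a tongue turns with it and from about 0.8 rad passes under a catch; if the lid is not held flush or lower then, it hits the catch and stops
- stud1: bystander: dull grey threaded stud bolt standing upright, 24 mm diameter, 140 mm tall; origin at the centre of its foot, z up
- stud2: bystander: dull grey threaded stud bolt standing upright, 24 mm diameter, 140 mm tall; origin at the centre of its foot, z up
- stud3: bystander: dull grey threaded stud bolt standing upright, 24 mm diameter, 140 mm tall; origin at the centre of its foot, z up
- cap: bystander: red plastic thread protector cap, 42 mm flange diameter, 36 mm tall; origin at the centre of its underside
- gauge_block: bystander: blue steel feeler gauge block with bright edges, 60 x 30 x 22 mm tall; origin at the centre of its underside
- mallet: bystander: copper-faced mallet lying down, about 250 mm long, head 110 mm across and 40 mm thick, handle along its -x; origin on the counter under the head

How it is judged:
By the outcome, as a careful person would: the job done as asked, in the order asked, and still so for the second after the job is handed in, with the robot touching nothing.
It also fails if it takes over 35 s, if anything falls off the work surface, if the arm or the gripper's body presses on something with over 40 N, if the wrist force passes 120 N, or if a joint passes its speed limit or range.

## Working session

There is one attempt and no reset: what is moved stays moved. The work goes in short steps, Python scripts to look and compute and a shell command to move; the robot and the scene stay as the last step left them, time stands still between calls to the robot, and variables do not carry over. Pictures are saved under pics/ and viewed, and the job is handed in when it is done.

```bash
ls; mkdir -p pics; python3 - <<'E'
from plant import *
import cv2
for n in("scene","top"):
    cv2.imwrite(f"pics/{n}0.png",grab_frame(n)); i=camera_info(n); print(n,i)
s=state();print(s)
E
```

```text
pics
scene {'vertical_fov': 47.86699318266487, 'cx': 277.54764267415095, 'cy': 210.65250224453925, 'origin': array([ 1.0562908 , -0.83570223,  1.03903131]), 'rotation': array([-0.34724834,  0.87755422,  0.30809094, -0.11998814])}
top {'vertical_fov': 56.05156342617694, 'cx': 276.6530285076155, 'cy': 210.549208062545, 'origin': array([ 0.34670912, -0.13806364,  1.34737721]), 'rotation': array([ 0.04899105, -0.70126284,  0.70935093, -0.05149328])}
{'time': 0.1, 'joint_pos': array([-1.30897160e+00,  5.32908554e-02,  1.61413490e+00,  6.82142728e-06,
        1.47600620e+00, -1.18972996e-01]), 'joint_vel': array([ 0.00132594, -0.0020683 , -0.0024173 ,  0.00055865,  0.00249148,
       -0.00044156]), 'joint_efforts': array([-2.10815833e-04, -3.94904995e+01, -3.71362674e+01, -1.28761831e-04,
        3.93098817e-03, -1.12966617e-06]), 'tool_pos': array([ 0.23216124, -0.57968273,  0.23019897]), 'tool_rot': array([-6.04789554e-04,  8.28148356e-01, -5.60508210e-01, -6.92816442e-04]), 'contact_force': array([-0.12657687,  0.10415082, -0.88162043]), 'ft_torque': array([-0.02750729, -0.0073643 ,  0.01614088]), 'gripper_width': 0.9991305791714108}
```

View pics/scene0.png

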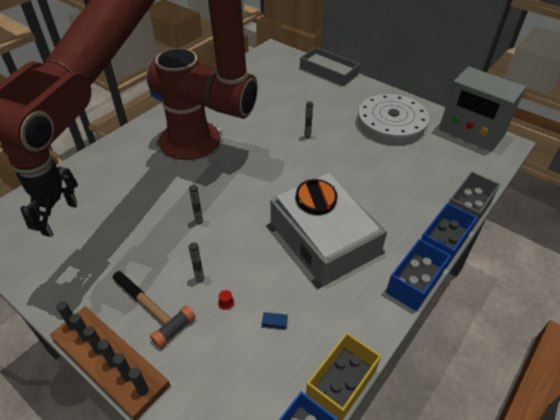

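View pics/top0.png

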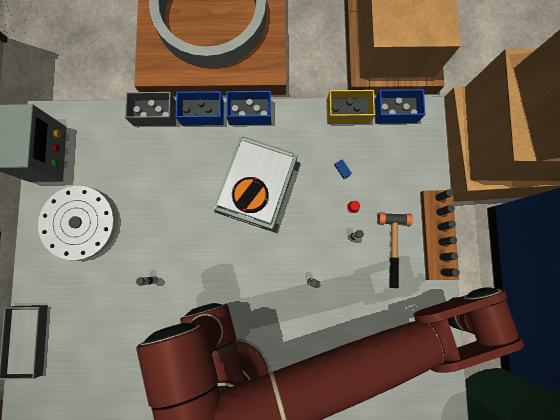

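The views show the box with its fastener at about (251,195) in top and (316,196) in scene. The three studs are at (150,281), (313,282) and (356,237) in top. Next I'll measure the fastener.

```bash
cat > h.py <<'E'
import numpy as np, cv2
from scipy.spatial.transform import Rotation as R
def rot(q): return R.from_quat([q[1],q[2],q[3],q[0]])
def ray(i,u,v,H=420):
    f=H/2/np.tan(np.radians(i['vertical_fov'])/2)
    d=rot(i['rotation']).apply([(u-i['cx'])/f,(v-i['cy'])/f,1]); return np.array(i['origin']),d/np.linalg.norm(d)
def onz(i,u,v,z):
    o,d=ray(i,u,v); return o+d*(z-o[2])/d[2]
def orange(im):
    h=cv2.cvtColor(im,cv2.COLOR_BGR2HSV); return cv2.inRange(h,(5,150,110),(20,255,255))
def two(a,b):
    (o,d),(p,e)=a,b; A=np.array([d,-e]).T; t=np.linalg.lstsq(A,p-o,rcond=None)[0]
    x,y=o+d*t[0],p+e*t[1]; return (x+y)/2,np.linalg.norm(x-y)
E
python3 - <<'E'
from plant import *
from h import *
rs=[]
for n,(x,y) in (("top",(251,195)),("scene",(316,196))):
    im=cv2.imread(f"pics/{n}0.png"); i=camera_info(n); m=orange(im)
    M=np.zeros_like(m); M[y-35:y+35,x-35:x+35]=m[y-35:y+35,x-35:x+35]
    p=np.argwhere(M)[:,::-1].astype(np.float32)
    e=cv2.fitEllipse(cv2.convexHull(p.astype(np.int32)));print(n,e,len(p))
    rs.append(ray(i,*e[0]))
    if n=="top": print(onz(i,*e[0],.135))
    cv2.imwrite(f"pics/{n}_crop.png",cv2.resize(im[y-75:y+75,x-75:x+90],None,fx=4,fy=4,interpolation=cv2.INTER_CUBIC))
print(two(*rs))
# studs etc feet
i=camera_info("top")
for u,v in((143,281),(309,284),(350,238)): print(onz(i,u,v,0))
E
```

```text
top ((249.5281219482422, 193.7631378173828), (29.540700912475586, 31.073814392089844), 88.94276428222656) 391
[ 0.57419198 -0.05929851  0.135     ]
scene ((316.401123046875, 194.11337280273438), (26.891952514648438, 35.95375061035156), 98.20549774169922) 413
(array([ 0.57428774, -0.05918179,  0.13532012]), np.float64(0.0004088523444511348))
[0.30549456 0.30799269 0.        ]
[ 0.28900469 -0.24978391  0.        ]
[ 0.44201823 -0.39353498  0.        ]
```

View pics/top_crop.png

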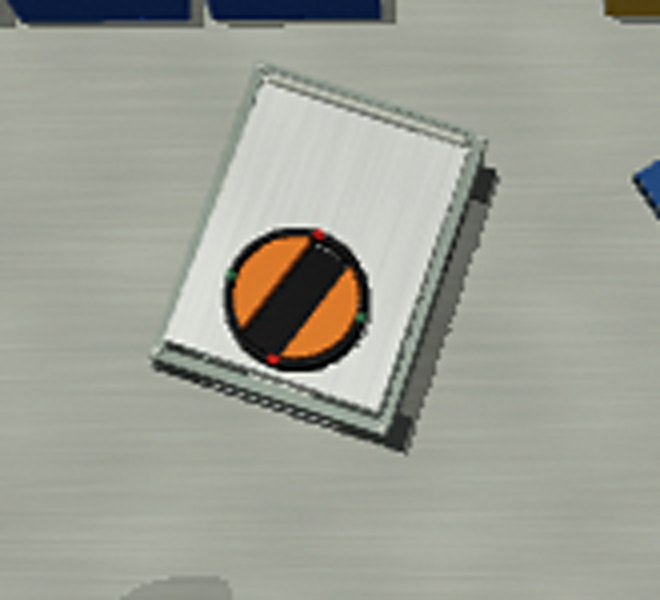

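View pics/scene_crop.png

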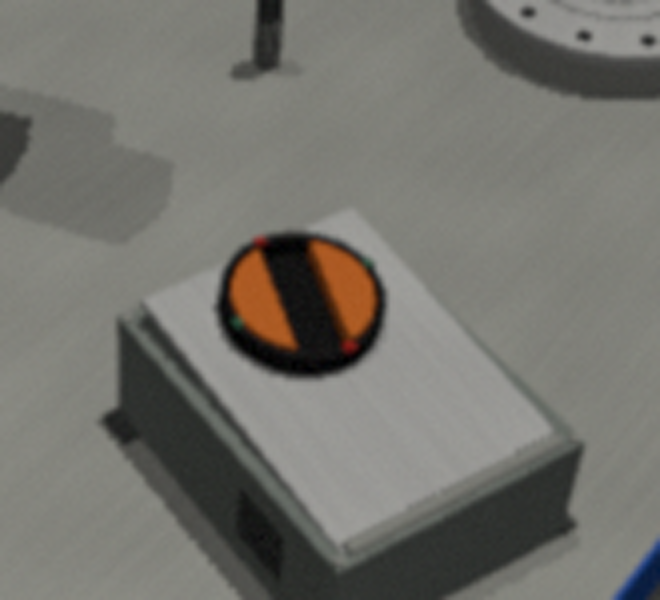

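```bash
python3 - <<'E'
from plant import *
from h import *
i=camera_info("top"); im=cv2.imread("pics/top0.png")
m=orange(im); M=np.zeros_like(m); M[160:230,216:286]=m[160:230,216:286]
n,l,s,c=cv2.connectedComponentsWithStats(M)
big=np.argsort(s[1:,4])[-2:]+1; print(s[big,4],c[big])
a,b=[onz(i,*c[k],.135) for k in big]; d=b-a; yw=np.degrees(np.arctan2(d[1],d[0])); print("seg yaw",yw,"slot",yw-90,yw+90,(a+b)/2)
P=lambda x,y,z:onz(i,251-75+x/4-.375,195-75+y/4-.375,z)
r=P(318,234,.125)-P(273,359,.148); print("red yaw",np.degrees(np.arctan2(r[1],r[0])), (P(318,234,.13)+P(273,359,.14))/2)
g=P(231,275,.137)-P(361,317,.137); print("green",np.degrees(np.arctan2(g[1],g[0])),(P(231,275,.137)+P(361,317,.137))/2)
for e in (((157,360),(260,68)),((390,433),(487,143)),((155,358),(390,433)),((260,66),(487,143))):
    v=P(*e[1],.1)-P(*e[0],.1);print("edge",np.degrees(np.arctan2(v[1],v[0])),np.linalg.norm(v))
s=state();Rt=rot(s['tool_rot']);print(Rt.as_matrix())
E
```

```text
[194 197] [[257.56701031 199.37628866]
 [241.50761421 188.17258883]]
seg yaw 54.19265459520397 slot -35.80734540479603 144.19265459520398 [ 0.57419172 -0.05927733  0.135     ]
red yaw -18.15463206787315 [ 0.57472222 -0.05938505  0.135     ]
green 71.2293836108571 [ 0.57428214 -0.05963997  0.137     ]
edge -18.759284560736013 0.25467586565335915
edge -19.028241318481268 0.2499983156200534
edge -108.41271913902706 0.19711303688763945
edge -109.94521807308506 0.19682246551825744
[[ 3.71660132e-01 -9.28368744e-01 -4.69530574e-04]
 [-9.28367068e-01 -3.71660361e-01  1.77836956e-03]
 [-1.82548862e-03 -2.25052343e-04 -9.99998308e-01]]
```

```bash
python3 -m inch '-0.012 -0.0155 0 0 0 0 1;-0.0237 -0.031 0 0 0 0 1;-0.0237 -0.031 0 0 0 0 1;-0.0237 -0.031 0 0 0 0 1;-0.0237 -0.031 0 0 0 0 1;-0.0237 -0.031 0 0 0 0 1;-0.0237 -0.031 0 0 0 0 1;-0.0237 -0.031 0 0 0 0 1'
```

```text
time: 0.77
tool_pos: [0.3824, -0.3267, 0.2308]
tool_rot: [-0.0, 0.828, -0.561, -0.0]
contact_force: [1.2, 0.0, -0.3]
gripper_width: 0.001
```

```bash
python3 -m inch '-0.0237 -0.031 0 0 0 0 1;-0.0237 -0.031 0 0 0 0 1;-0.0237 -0.031 0 0 0 0 1;-0.0237 -0.031 0 0 0 0 1;-0.0237 -0.031 0 0 0 0 1;-0.0237 -0.031 0 0 0 0 1;-0.0237 -0.031 0 0 0 0 1;-0.0237 -0.031 0 0 0 0 1;-0.0110 -0.0145 0 0 0 0 1;0 0 0 0 0 -0.08 1' && python3 -m inch '0 0 0 0 0 -0.12 1;0 0 0 0 0 -0.12 1;0 0 0.01 0 0 -0.12 1;0 0 0.02 0 0 -0.125 1;0 0 0.02 0 0 0 1;0 0 0.01 0 0 0 1;0 0 0 0 0 0 1'; python3 - <<'E'
from plant import *
from h import *
s=state();i=camera_info("wrist");cv2.imwrite("pics/w1.png",grab_frame("wrist"));cv2.imwrite("pics/s1.png",grab_frame("scene"))
print(s['tool_pos'],s['joint_pos'],s['contact_force'],s['ft_torque'],rot(s['tool_rot']).as_matrix()[:,0],i)
E
```

```text
time: 1.6
tool_pos: [0.5522, -0.0413, 0.2306]
tool_rot: [-0.0, 0.852, -0.524, -0.001]
contact_force: [-0.5, 0.0, -0.9]
gripper_width: 0.002
time: 2.18
tool_pos: [0.5489, -0.0444, 0.1675]
tool_rot: [0.0, 0.951, -0.308, -0.003]
contact_force: [-0.7, -0.0, -0.1]
gripper_width: 0.0
[ 0.54894079 -0.04437062  0.16754356] [-2.15803826e-01 -7.20008884e-02  1.84503939e+00  1.72633467e-05
  1.37521889e+00  4.09608001e-01] [-0.70643422 -0.00896095 -0.06696734] [ 0.03107787  0.04286399 -0.00086511] [ 0.81070018 -0.58542955 -0.0061201 ] {'vertical_fov': 61.14691420384604, 'cx': 276.9138938059202, 'cy': 210.02486456413175, 'origin': array([0.58960404, 0.01058034, 0.3096858 ]), 'rotation': array([ 0.12942648,  0.9427172 , -0.30413512, -0.04510989])}
```

View pics/w1.png

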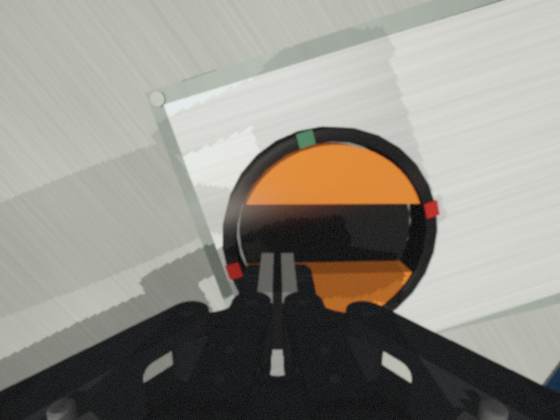

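View pics/s1.png

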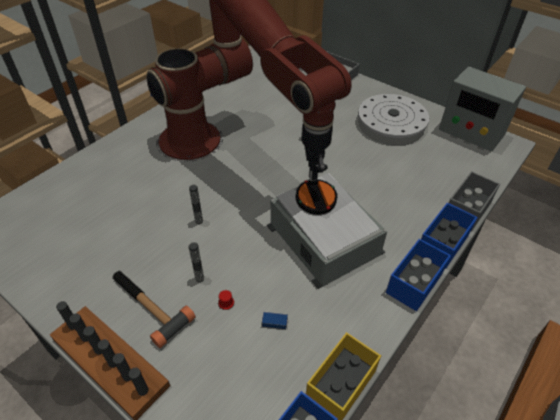

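```bash
python3 - <<'E'
from plant import *
from h import *
s=state();i=camera_info("wrist");print(s['tool_pos'],s['joint_vel'],rot(s['tool_rot']).as_matrix()[:,2])
im=cv2.imread("pics/w1.png")
m=orange(im);n,l,st,c=cv2.connectedComponentsWithStats(m)
k=np.argsort(st[1:,4])[-2:]+1;print(st[k])
ct=[ (330,204),(360,204),(330,261),(360,261)]
u=np.array([.8107,-.5854]);
for p in ct+[(245,206),(418,205),(331,205)]:
    X=onz(i,*p,.137);d=X[:2]-s['tool_pos'][:2];print(p,X,"along",d@u,"perp",d@[-u[1],u[0]])
A=np.array([.5728,-.0588])-s['tool_pos'][:2];print("axis along",A@u,"perp",A@[-u[1],u[0]])
E
```

```text
[ 0.55101516 -0.04482782  0.17118863] [ 0.00101362 -0.01710593 -0.0302652   0.00014727  0.00025536 -0.00212736] [-7.31329527e-04  1.55028146e-04 -9.99999721e-01]
[[ 307  261  105   52 3746]
 [ 251  143  169   63 7899]]
(330, 204) [ 0.58581607 -0.04292862  0.137     ] along 0.0271013115736629 perp 0.021912133943076634
(360, 204) [ 0.59829766 -0.05192728  0.137     ] along 0.04248794791082166 perp 0.021923646104582126
(330, 261) [ 0.56834297 -0.06932569  0.137     ] along 0.028388712323463707 perp -0.009716721790999914
(360, 261) [ 0.58140874 -0.07874218  0.137     ] along 0.04449354677799508 perp -0.009701971735704529
(245, 206) [ 0.54979825 -0.01827096  0.137     ] along -0.01653293494810723 perp 0.02081726475246232
(418, 205) [ 0.62215859 -0.06978387  0.137     ] along 0.07228525166074175 perp 0.021415494857502958
(331, 205) [ 0.58593939 -0.04367163  0.137     ] along 0.027636236965966957 perp 0.021381963223285373
axis along 0.02584028545870716 perp 0.001425596873267205
```

The slot in the wrist view runs horizontally, with its edges at rows 204 and 262, so it's aligned with tool x. Its centre line is about 2 mm to the tool's −y side. I'll correct for that and go down.

```bash
python3 -m inch '-0.001 -0.002 0.01 0 0 0 1;0 0 0.01 0 0 0 1;0 0 0.01 0 0 0 1;0 0 0.01 0 0 0 1;0 0 0 0 0 0 1;0 0 0 0 0 0 1;0 0 0 0 0 0 1;0 0 0 0 0 0 1'; python3 - <<'E'
from plant import *
from h import *
s=state();i=camera_info("wrist");cv2.imwrite("pics/w2.png",grab_frame("wrist"))
print(s['tool_pos'],s['contact_force'],s['ft_torque'])
E
```

```text
time: 2.95
tool_pos: [0.552, -0.0427, 0.1319]
tool_rot: [-0.0, 0.952, -0.307, 0.001]
contact_force: [0.1, -0.3, -0.2]
gripper_width: 0.003
[ 0.55197225 -0.04274356  0.13192967] [ 0.07619087 -0.26513757 -0.21960304] [ 0.00421156 -0.02031632  0.01282338]
```

View pics/w2.png

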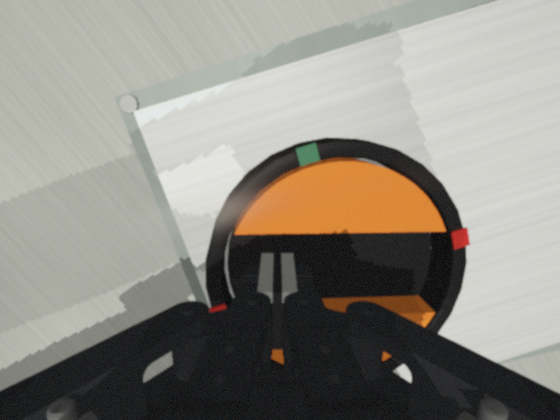

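The fingertips are inside the slot's near end with no contact. Now I'll press down.

```bash
python3 -m inch '0 0 0.005 0 0 0 1;0 0 0.005 0 0 0 1;0 0 0.005 0 0 0 1;0 0 0.005 0 0 0 1;0 0 0.005 0 0 0 1;0 0 0.005 0 0 0 1;0 0 0 0 0 0 1;0 0 0 0 0 0 1;0 0 0 0 0 0 1'
```

```text
time: 3.75
tool_pos: [0.5514, -0.0425, 0.1015]
tool_rot: [-0.0, 0.952, -0.307, -0.0]
contact_force: [-3.5, 1.3, 5.1]
gripper_width: -0.001
```

```bash
python3 -m inch '0 0 0.002 0 0 0 1;0 0 0.002 0 0 0 1;0 0 0.001 0 0 0 1;0 0 0 0 0 0 1;0 0 0 0 0 0 1;0 0 0 0 0 0 1'
```

```text
time: 4.25
tool_pos: [0.5518, -0.0427, 0.0978]
tool_rot: [0.0, 0.952, -0.307, 0.0]
contact_force: [-4.5, 1.6, 9.4]
gripper_width: 0.0
```

```bash
python3 -m inch '-0.001 -0.002 0.001 0 0 0 1;-0.001 -0.002 0 0 0 0 1;0 -0.002 0 0 0 0 1;0 -0.001 0 0 0 0 1;0 0 0 0 0 0 1;0 0 0 0 0 0 1'; python3 -m inch '0.0006 -0.0019 0 0 0 0.07 1;0.0006 -0.0019 0 0 0 0.07 1;0.0006 -0.0019 0 0 0 0.07 1;0 0 0 0 0 0 1'
```

```text
time: 4.75
tool_pos: [0.5558, -0.0378, 0.0979]
tool_rot: [0.001, 0.952, -0.307, 0.003]
contact_force: [-2.6, -3.7, 10.4]
gripper_width: -0.004
time: 5.08
tool_pos: [0.5607, -0.0345, 0.0979]
tool_rot: [0.001, 0.914, -0.407, 0.003]
contact_force: [-4.0, -3.8, 10.4]
gripper_width: -0.002
```

```bash
python3 -m inch '0.0006 -0.0019 0 0 0 0.07 1;0.0006 -0.0019 0 0 0 0.07 1;0.0006 -0.0019 0 0 0 0.07 1;0.0006 -0.0019 0 0 0 0.07 1;0 0 0 0 0 0 1;0 0 0 0 0 0 1'; python3 - <<'E'
from plant import *
from h import *
cv2.imwrite("pics/w3.png",grab_frame("wrist"))
s=state();print(s['tool_pos'],s['contact_force'])
E
```

```text
time: 5.58
tool_pos: [0.5682, -0.0321, 0.0981]
tool_rot: [0.001, 0.849, -0.529, 0.003]
contact_force: [-4.1, -3.9, 11.1]
gripper_width: -0.0
[ 0.56817828 -0.03216788  0.09806452] [-5.16764038 -4.53919032 11.67247315]
```

View pics/w3.png

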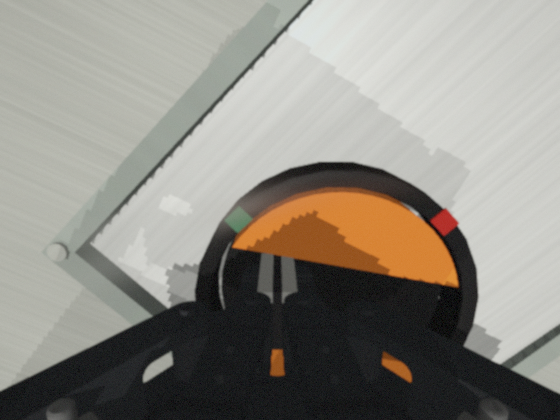

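The slot edge runs from (232,248) to (458,290), so the fastener leads the tool by about 8° and stands at about 0.95 rad. The lid is down, with the tip at z = 0.098. I'll carry on turning.

```bash
python3 -m inch '0.0007 -0.0020 0 0 0 0.11 1;0.0007 -0.0026 0 0 0 0.11 1;0.0007 -0.0026 0 0 0 0.11 1;0.0007 -0.0026 0 0 0 0.11 1;0 0 0 0 0 0 1;0 0 0 0 0 0 1'; python3 - <<'E'
from plant import *
from h import *
cv2.imwrite("pics/w4.png",grab_frame("wrist"))
s=state();print(s['tool_pos'],s['contact_force'])
E
```

```text
time: 6.13
tool_pos: [0.5786, -0.0318, 0.0984]
tool_rot: [-0.0, 0.713, -0.702, 0.003]
contact_force: [-4.4, -4.0, 11.1]
gripper_width: -0.001
[ 0.57858998 -0.03179815  0.09839454] [-4.65458391 -3.21281916 11.152851  ]
```

View pics/w4.png

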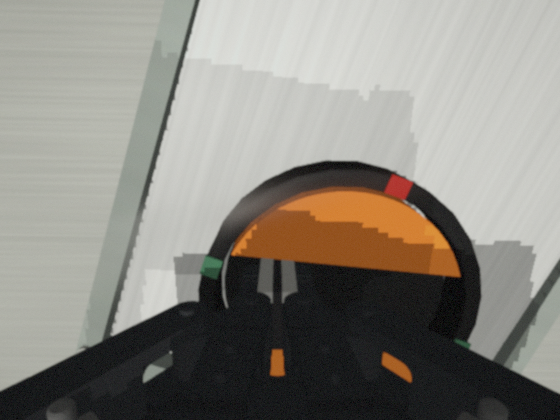

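```bash
python3 -m inch '0.0006 -0.0027 0 0 0 0.085 1;0.0006 -0.0027 0 0 0 0.085 1;0.0006 -0.0027 0 0 0 0.085 1;0.0006 -0.0027 0 0 0 0.085 1;0 0 0 0 0 0 1;0 0 0 0 0 0 1'; python3 - <<'E'
from plant import *
from h import *
cv2.imwrite("pics/w5.png",grab_frame("wrist"))
s=state();print(s['tool_pos'],s['contact_force'])
E
```

```text
time: 6.68
tool_pos: [0.5875, -0.0343, 0.0984]
tool_rot: [-0.0, -0.584, 0.812, -0.001]
contact_force: [-9.7, 0.8, 17.1]
gripper_width: -0.001
[ 0.58749011 -0.03432147  0.09840701] [-10.51923805   0.28028362  16.56307325]
```

View pics/w5.png

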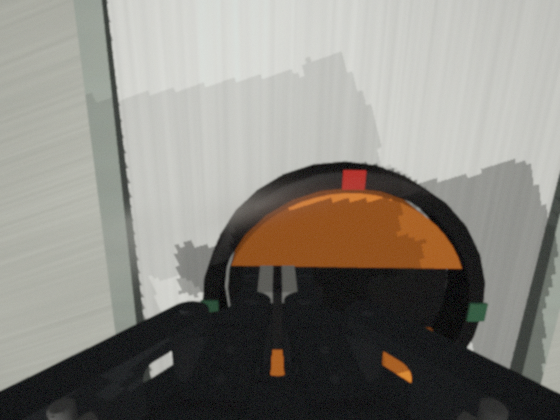

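The slot is now parallel to the line between the green marks, (211,306) and (477,312), and the side force has risen to 10 N. I'll push a bit more to confirm the stop.

```bash
python3 -m inch '0 -0.002 0 0 0 0 1;0 -0.002 0 0 0 0 1;0 0 0 0 0 0 1;0 0 0 0 0 0 1;0 0 0 0 0 0 1'
```

```text
time: 7.15
tool_pos: [0.5877, -0.0344, 0.098]
tool_rot: [-0.004, -0.584, 0.812, 0.003]
contact_force: [-23.4, 3.6, 25.1]
gripper_width: -0.005
```

It's hard against the stop: 4 mm commanded, 0.2 mm moved, and the force rose to 23 N. I'll back off from the wall inside the slot, then lift out.

```bash
python3 -m inch '0 0.004 0 0 0 0 1;0 0.004 0 0 0 0 1;0 0.003 0 0 0 0 1;0 0 -0.004 0 0 0 1;0 0 -0.005 0 0 0 1;0 0 0 0 0 0 1;0 0 0 0 0 0 1'; python3 -m inch '0 0 -0.008 0 0 0 1;0 0 -0.015 0 0 0 1;0 0 -0.025 0 0 0 1;0 0 -0.03 0 0 0 1;0 0 -0.03 0 0 0 1;0 0 -0.02 0 0 0 1;0 0 0 0 0 0 1;0 0 0 0 0 0 1;0 0 0 0 0 0 1;0 0 0 0 0 0 1'; python3 - <<'E'
from plant import *
from h import *
im=grab_frame("top");i=camera_info("top");cv2.imwrite("pics/w6.png",grab_frame("wrist"));cv2.imwrite("pics/s6.png",grab_frame("scene"));cv2.imwrite("pics/t6.png",im)
s=state();print(s['time'],s['tool_pos'],s['contact_force'])
im=cv2.imread("pics/s6.png");cv2.imwrite("pics/s6c.png",cv2.resize(im[120:270,241:406],None,fx=4,fy=4,interpolation=cv2.INTER_CUBIC))
E
```

```text
time: 7.73
tool_pos: [0.5811, -0.0316, 0.1047]
tool_rot: [0.001, -0.584, 0.812, -0.001]
contact_force: [1.7, -0.5, 5.0]
gripper_width: -0.0
time: 8.57
tool_pos: [0.5791, -0.0311, 0.2294]
tool_rot: [-0.002, -0.584, 0.812, 0.002]
contact_force: [-0.3, 0.7, -0.2]
gripper_width: -0.003
8.7167 [ 0.57960361 -0.03120527  0.23034858] [-0.52240174  0.42013775 -0.27051462]
```

View pics/w6.png

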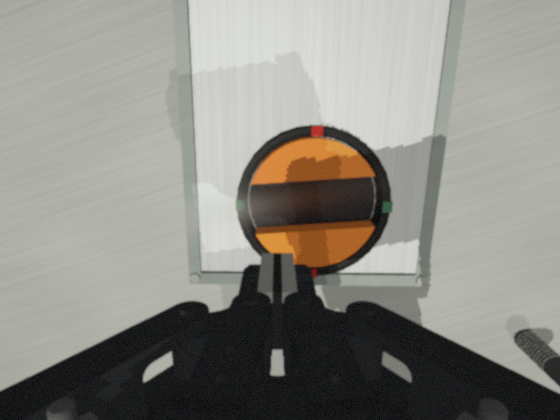

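View pics/s6c.png

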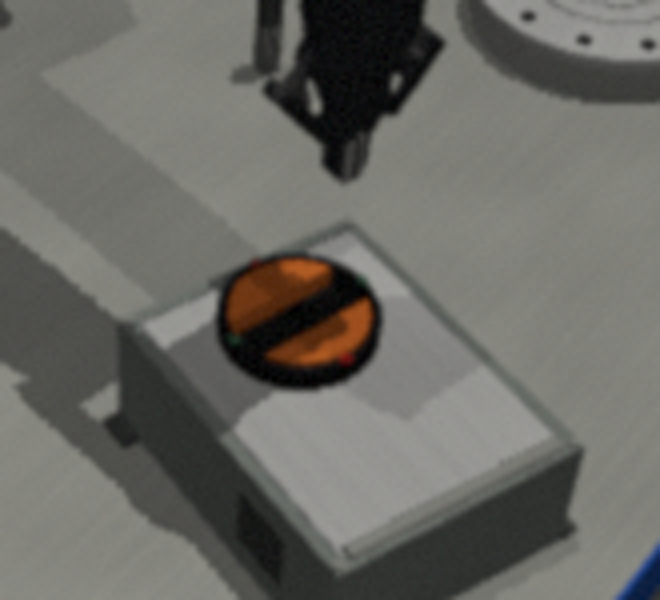

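View pics/s6.png

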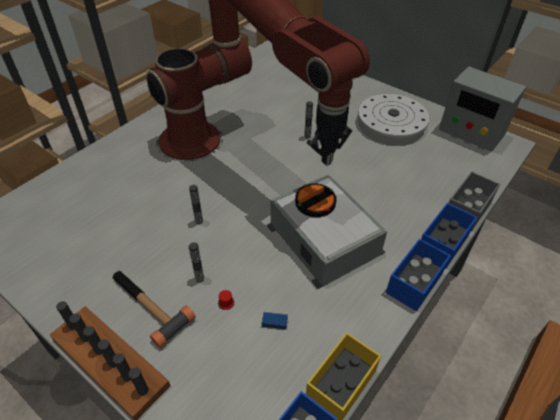

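The lid stays down, but the slot edges, (250,186)→(375,178) and (257,230)→(378,224), look about 3–4° short of the green marks at (240,205) and (387,207). I'll measure it.

```bash
python3 - <<'E'
from plant import *
from h import *
s=state();i=camera_info("wrist");im=grab_frame("wrist");cv2.imwrite("pics/w7.png",im)
P=lambda u,v,z=.120:onz(i,u,v,z)
def yaw(a,b): d=P(*b)-P(*a);return np.degrees(np.arctan2(d[1],d[0]))
h=cv2.cvtColor(im,cv2.COLOR_BGR2HSV)
g=cv2.inRange(h,(60,80,40),(90,255,255));r=cv2.inRange(h,(0,180,100),(4,255,255))|cv2.inRange(h,(176,180,100),(180,255,255))
for n,m in(("g",g),("r",r)):
    k,l,st,c=cv2.connectedComponentsWithStats(m);b=[j for j in range(1,k) if st[j,4]>12];print(n,st[b,4],c[b])
    if n=="g" and len(b)==2: print(yaw(*sorted(map(tuple,c[b]))))
# top edge of slot (near side, z=.120) fit
m=cv2.inRange(h,(5,120,50),(22,255,255))
pts=[];pl=[]
for u in range(262,368,3):
    col=np.where(m[140:200,u])[0]; pts.append((u,140+col.max()))
    col=np.where(m[205:260,u])[0]; pl.append((u,205+col.min()))
for q,z in((pts,.120),(pl,.104)):
    X=np.array([P(*p,z)[:2] for p in q],np.float32);v=cv2.fitLine(X,cv2.DIST_HUBER,0,.01,.01).ravel();print("slot yaw",np.degrees(np.arctan2(v[1],v[0])),v[2:])
t=cv2.imread("pics/t6.png");cv2.imwrite("pics/t6c.png",cv2.resize(t[120:270,176:341],None,fx=4,fy=4,interpolation=cv2.INTER_CUBIC))
E
```

```text
g [98] [[385.73469388 207.2244898 ]]
r [93 20] [[316.61290323 131.41935484]
 [313.95       272.85      ]]
slot yaw 75.012566 [ 0.5877277  -0.06675286]
slot yaw 75.403046 [ 0.551387   -0.05780422]
```

View pics/t6c.png

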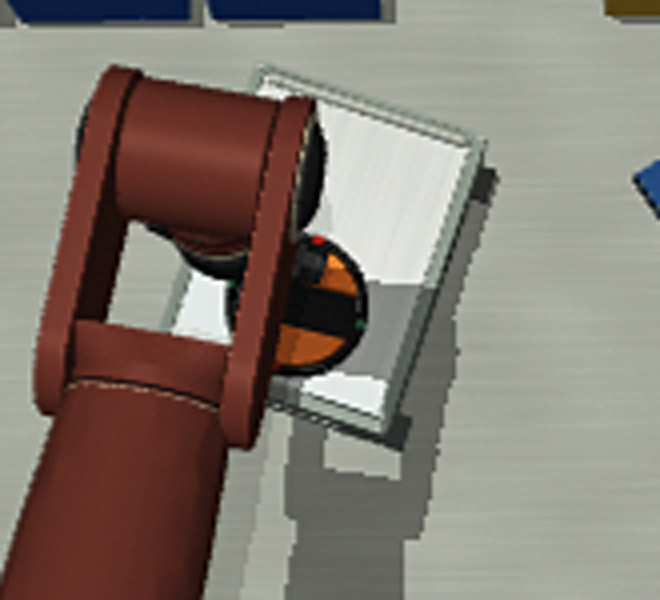

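The head turned back 0.07 rad: while backing off I was still pressing at about 25 N, and floor friction dragged it round. I'll re-enter with the tips just above the floor, push it to the stop again, unload and lift.

```bash
python3 -m inch '0 0 0.02 0 0 0 1;0 0 0.025 0 0 0 1;0 0 0.025 0 0 0 1;0 0 0.02 0 0 0 1;0 0 0.015 0 0 0 1;0 0 0.01 0 0 0 1;0 0 0.005 0 0 0 1;0 0 0 0 0 0 1;0 0 0 0 0 0 1;0 0 0 0 0 0 1'; python3 -m inch '0 -0.003 0.001 0 0 0 1;0 -0.003 0 0 0 0 1;0 -0.002 0 0 0 0 1;0 0 0 0 0 0 1;0 0 0 0 0 0 1'
```

```text
time: 9.6
tool_pos: [0.5814, -0.0315, 0.1138]
tool_rot: [0.001, -0.584, 0.812, -0.001]
contact_force: [-0.2, -1.2, -0.4]
gripper_width: -0.001
time: 10.02
tool_pos: [0.5876, -0.0341, 0.1116]
tool_rot: [-0.001, -0.584, 0.812, 0.0]
contact_force: [-5.4, 0.4, 3.6]
gripper_width: -0.0
```

```bash
python3 -m inch '0 -0.002 0 0 0 0 1;0 -0.002 0 0 0 0 1;0 0 0 0 0 0 1;0 0 0 0 0 0 1;0 0 0 0 0 0 1'; python3 -m inch '0 0.002 0 0 0 0 1;0 0.002 0 0 0 0 1;0 0.002 0 0 0 0 1;0 0 0 0 0 0 1;0 0 0 0 0 0 1;0 0 0 0 0 0 1'
```

```text
time: 10.43
tool_pos: [0.5881, -0.0345, 0.1103]
tool_rot: [-0.004, -0.584, 0.812, 0.004]
contact_force: [-14.3, 2.1, 6.9]
gripper_width: -0.003
time: 10.93
tool_pos: [0.5867, -0.0333, 0.1116]
tool_rot: [0.0, -0.584, 0.812, -0.0]
contact_force: [-0.2, 0.4, -0.2]
gripper_width: -0.001
```

Zero contact force now, with the tips free in the slot. I'll lift and check.

```bash
python3 -m inch '0 0.001 -0.005 0 0 0 1;0 0.001 -0.01 0 0 0 1;0 0 -0.02 0 0 0 1;0 0 -0.03 0 0 0 1;0 0 -0.03 0 0 0 1;0 0 -0.02 0 0 0 1;0 0 0 0 0 0 1;0 0 0 0 0 0 1;0 0 0 0 0 0 1;0 0 0 0 0 0 1'; python3 - <<'E'
from plant import *
from h import *
s=state();i=camera_info("wrist");im=grab_frame("wrist");cv2.imwrite("pics/w8.png",im)
h=cv2.cvtColor(im,cv2.COLOR_BGR2HSV)
m=cv2.inRange(h,(5,120,50),(22,255,255));pts=[];pl=[]
for u in range(262,360,3):
    col=np.where(m[140:205,u])[0]; pts.append((u,140+col.max()))
    col=np.where(m[208:265,u])[0]; pl.append((u,208+col.min()))
for q,z in((pts,.120),(pl,.104)):
    X=np.array([onz(i,*p,z)[:2] for p in q],np.float32);v=cv2.fitLine(X,cv2.DIST_HUBER,0,.01,.01).ravel();print("slot yaw",np.degrees(np.arctan2(v[1],v[0])))
print(s['tool_pos'],s['contact_force'])
rs=[]
s2=grab_frame("scene");cv2.imwrite("pics/s8.png",s2)
E
```

```text
time: 11.77
tool_pos: [0.5834, -0.0325, 0.2246]
tool_rot: [-0.001, -0.584, 0.812, 0.001]
contact_force: [-0.4, 0.4, -0.7]
gripper_width: 0.001
slot yaw 70.6938
slot yaw 71.45401
[ 0.58335069 -0.03247324  0.22459207] [-0.39445256  0.3999091  -0.66974126]
```

View pics/w8.png

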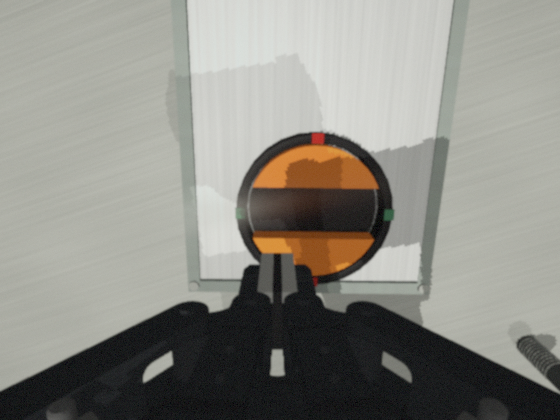

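View pics/s8.png

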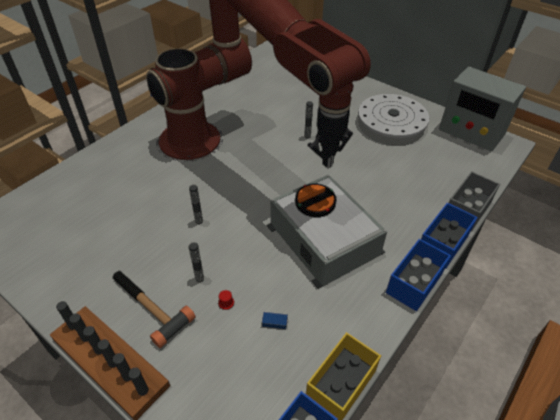

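The slot's yaw is 71.1° against the expected 71.3°, and it lines up with the green marks at (240,213) and (389,215). The lid is down, the bystanders haven't moved, and the robot is clear, so I'm handing in.

```bash
python3 -c "
from plant import *
print(job_done())"
```

```text
the job is handed in; nothing more can be done
None
```

The lid is locked and the job was handed in at about 12 s. I put the closed fingertips in the slot's near end and pressed the lid a few mm below flush. I then turned the fastener clockwise to its stop at about 10–25 N of press and drew clear.

- **One fault, mended:** on the first withdrawal I backed off while still pressing, and the head was dragged back about 0.07 rad. The lid stayed locked. I went back into the slot and pushed the head to the stop again, this time with the tips just above the floor. I then unloaded to about zero force before lifting out.
- **Last checks:**
  - Slot yaw is 71.1° (its two edges read 70.7° and 71.5°), against the expected 71.3° for the stop, and it lines up with the green marks.
  - By eye, the lid is down level with the rim with the robot clear; I did not measure its height.
  - The studs, mallet, cap and gauge block look unmoved in the scene view.
  - The contact force is about zero, and the highest force I saw was about 35 N at the wrist.

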